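Return a treatment head from its case through the flap of the return bin

ROBOT

A 7-joint arm with a two-finger parallel gripper is mounted at the origin on the work surface. World frame = base frame: x ahead of the robot, y to its left, z up, the work surface at z = 0. Lengths are in mm, angles in rad, forces in N, time in s.
With the tool pointing down it reaches from about 400 to 875 mm from the base axis. Payload 4.4 kg.
Tool frame: the origin (TCP) lies where the fingers leave the gripper's body, on its centre line; the fingertips stand 73 mm ahead of it and the grasp point (between the pads) lies 54 mm ahead of it; z points along the fingers, y is the line along which they close (so a half turn about z gives the same grasp; the last joint's range is limited). The gripper opens to 85 mm and grips with 20 to 120 N. Pads are 22 mm wide; open, the fingers measure 114 mm over their backs; the gripper's body (76 mm by 85 mm) begins 54 mm behind the grasp point. The pads swing forward as they close: fully open they stand 13 mm farther back than shut.
Start: joints at [1.191, 0.628, 0.038, 1.517, -0.027, 0.996, -0.02], TCP at [200.664, -618.264, 303.913] pointing down, gripper open.
Joint ranges: [-3.06, 3.06], [-0.37, 2.12], [-1.25, 1.32], [0.18, 2.47], [-1.1, 4.24], [0.23, 1.98], [-2.94, 2.94]. Speed limits (rad/s): [2.57, 2.57, 3.14, 3.14, 3.14, 3.14, 3.14].

INTERFACE

Orientations are given as [roll, pitch, yaw] about the fixed x, y, z axes, in that order (R = Rz(yaw) Ry(pitch) Rx(roll)).
In Python, from cell import ctrl gives the robot as it stands.
- The arm moves only by the tool send_rows, never from a script. Its argument "rows" is a list that holds one entry, the list of rows, each a list of 6 numbers: the shift along the tool's x, y, z in cm, then the turn, a rotation vector about the tool's x, y, z in rad. In form: [[[tx, ty, tz, wx, wy, wz], ...]]. A call has 1 to 10 rows; each row is the pose to reach, as a shift and turn from the pose commanded when the call began, along the tool's axes at that moment; what a row does not reach only later rows make up. A row lasts 1/10 s, in which the tool goes at most 50 mm and 8.59 degrees, less where a joint would pass 70% of its speed; a pose out of reach is approached as far as the arm can. A call with a gripper value outside its range is refused whole. "grip" is the closure in counts, from 0 (fully open) to 255 (shut), set as the call begins (left out, the last holds). The fingers move at their own pace and stop on an object; the grip force is fixed at half the most. Time passes only in rows, so rows that repeat a pose let the fingers close. It gives the time, the measured TCP pose, the force, the opening and the grip force at its end, in the units of the state.
- ctrl.read_state(): the state, without advancing time (a new reading comes with each control period).
- ctrl.get_image(name): name is "scene" or "top" or "wrist"; returns a dict with "pixels" (480x640x3 uint8, red, green, blue), "fx", "fy", "cx", "cy" (pixels), "extrinsics" (4x4, takes a point from camera to world coordinates); the wrist camera has in their place "mount" (4x4, takes a point from camera to tool coordinates, whose origin is the TCP and whose axes are the flange's). Camera axes: x right, y up, looking along -z (the intrinsics and any distortion apply to the point x, -y, -z); pixel columns grow to the right and rows downward; lengths in mm; the calibration is good to about 2 mm. The wrist camera is an equidistant fisheye: a pixel r from the principal point sees the ray r / f radians off the axis. A picture is of the moment at which its call begins: read the wrist's pose just before it. There is no depth.
- ctrl.finish_job(): hands the job in; it is judged then, once.
The state is a dict: "clock": time; "qpos": joint angles; "qd": joint speeds; "tau": joint torques, N m; "eef_pos": TCP position; "tool_rot": TCP orientation; "force": force on the tool from outside, world axes, zero at the start; "torque": the same for the moment, N m; "width": finger opening in mm; "gripper_force": force on a finger pad.
Only numpy, scipy, OpenCV 4.12 (cv2) and the standard library are available. Lean on these libraries where they do the work, as an engineer would, in place of code of your own. Each camera call takes 0.05 s, during which the arm holds its last target. There are 200 camera calls.

TASK

Swing the lid of the white handpiece case right back so that it stays open by itself, lift the treatment head out, and post it nose first through the sprung flap of the grey return bin so that it drops fully inside and the flap shuts behind it. Leave the case open, do not drop the head on the bench, and do not disturb the other things on the bench.

Things in the scene. Friction and masses are not known exactly. Their poses are not given: they have to be found in the camera images.
- case: White handpiece case, fixed: tub 140 (x) x 170 (y) x 85 mm high, wall 5 mm, under a hollow lid 60 mm high. Origin: centre of underside; x points from the front (bar side) to the hinge, z up. Inside, a black open-topped cradle holds the treatment head leaning 30 deg from vertical, its neck leaning to the front and ending 43 mm above the tub's rim. 60 mm of free room on either side (y) of the neck.
- lid (a joint): Lid angle in rad: 0 shut, grows as the front edge is swung up and over the rear hinge, stop at 1.95. No spring and hardly any friction: the lid (240 g) falls shut below about 1.1 and falls on open to the stop above that.
- lid_bar (a point): Centre of the lid's handle: round aluminium bar 14 mm thick, 90 mm long, along the case's y, held by an arm at each end in front of the lid's front face with a 55 mm gap between bar and face; shut, it is 135 mm above the bench. 76 mm of it is free between the arms. It can be pinched from above with one finger in the gap, and turns in the grip as the lid swings.
- lid_hinge (a point): Point on the lid's hinge axis (along the case's y), mid-width, at the top of the tub's rear wall. In the plane of swing the shut lid's bar lies 202 mm in front of it and 50 mm above it.
- head_center (a point): Loose treatment head, 115 mm long, about 220 g: aluminium barrel 48 mm across, 65 mm long at the nose end (two brass pins in the nose), then a white round neck 34 mm across, 50 mm long. The point is half-way along its axis; its z axis runs from nose to neck: nose at -57.5, neck end at +57.5 mm. Grip across the neck at about +33 mm and draw it out of the cradle along its axis.
- bin: Grey return bin, fixed: 200 (x) x 180 (y) mm, front 170 mm high, flat top 233 mm high over the rear 90 mm. Between them the front slopes at 30 deg to the horizontal, facing up and to the bin's -x (its outward normal leans 30 deg from vertical towards -x). Origin: centre of its underside, z up. Inner floor 15 mm above the bench, walls 5 mm.
- mouth (a point): Centre of the opening in the bin's sloping front, level with the outer face; the opening is 120 mm wide (bin y) and 82 mm long up the slope. An aluminium flap fills it, hinged along its upper edge, swinging inward. Its axes are those of the bin.
- flap (a joint): Flap angle in rad: 0 shut, grows as it is pushed inward, stop at 1.5. A light spring shuts it (about 0.3 N at its free edge to start, 1.3 N near fully open). The head, pushed in straight along the slope's normal, opens it; let go with its barrel inside, the head slides in by its own weight.
- gel: Bystander: white gel bottle, 60 mm across, 150 mm high, standing at the far side, in the middle. Origin: centre of its underside.
- puck: Bystander: black round unit, 92 mm across, 36 mm high, between the robot and the work. Origin: centre of its underside.
- gloves: Bystander: glove carton, 120 x 220 x 70 mm high, on the left. Origin: centre of its underside.
- tray: Bystander: steel tray, 160 x 220 x 30 mm high, on the right. Origin: centre of its underside.

How it is judged (in metres and radians):
On the way, in this order (a step that is already met when the one before it is completed fails the run):
1. the lid stays open by itself, untouched by the robot (value of joint lid above 1.6 rad and contact force between each of the arm, the fingers and lid below 0.1 N), for 0.3 s.
2. the head is lifted clear of the case (z of head_center in the frame of case above 0.15 m and value of joint lid above 1.4 rad), for 0.1 s.
3. the head goes nose first through the flap (value of joint flap above 0.35 rad and distance between head_center and mouth below 0.07 m and angle between head_center's own z axis and vertical below 1.3 rad), for 0.02 s.
At the end, for the whole second after the job is handed in: The head lies at rest inside the return bin (its centre within the bin's walls and less than 120 mm above the bin's underside), the flap is shut (below 0.1 rad) and the case lid stands open (above 1.6 rad) (x of head_center in the frame of bin between -0.095 and 0.095 m and y of head_center in the frame of bin between -0.085 and 0.085 m and z of head_center in the frame of bin below 0.12 m and value of joint flap below 0.1 rad and value of joint lid above 1.6 rad and linear speed of head below 0.05 m/s); the robot touches nothing.
It fails at once if the head is dropped onto the bench (height (world z) of head_center below 0.03 m).
It fails at once if a bystander is moved by more than 30 mm (distance of any of gel, puck, gloves, tray from where it was at the start of the episode above 0.03 m).
It also fails if it takes over 72 s, if anything falls off the work surface, if the arm or the gripper's body presses on something with over 40 N, if the wrist force passes 120 N, or if a joint passes its speed limit or range.

## Working session

There is one attempt and no reset: what is moved stays moved. The work goes in short steps, Python scripts to look and compute and a tool call to move; the robot and the scene stay as the last step left them, time stands still between calls to the robot, and variables do not carry over. Pictures are saved under pics/ and viewed, at most 10 in all, crops included, and the job is handed in when it is done.

Besides the shell and the picture viewer there is one more tool, called after "Emit:" by a JSON object that holds its "api" and its "payload", one argument or row to a line. send_rows: Moves the arm, as the interface text tells. Its arguments: {"type":"object","properties":{"rows":{"type":"array","items":{"type":"array","items":{"type":"array","items":{"type":"number"}}}},"grip":{"type":"number"}},"required":["rows"]}

```bash
mkdir -p pics; ls; python3 - <<'E'
from cell import ctrl
import cv2,numpy as np
s=ctrl.read_state(); print(s)
for n in ("scene","top"):
    d=ctrl.get_image(n); cv2.imwrite(f"pics/{n}0.png",d["pixels"][:,:,::-1]); print(n,{k:(np.round(v,4).tolist() if k=="extrinsics" else v) for k,v in d.items() if k!="pixels"})
E
```

```text
pics
{'clock': 0.0, 'qpos': array([ 1.19117893,  0.62933029,  0.03840595,  1.51838657, -0.02697235,
        0.99628144, -0.01997084]), 'qd': array([-0.0014306 ,  0.0019242 ,  0.00085676,  0.00029936,  0.00155317,
       -0.00050895, -0.00046673]), 'tau': array([-2.03137593e-04, -5.63400793e+01,  1.22599360e+00, -1.93447387e+01,
        1.10557958e-02,  1.04357812e-02,  5.95713516e-06]), 'eef_pos': array([ 200.53946202, -617.77454801,  302.99262559]), 'tool_rot': array([-3.13970423e+00,  2.63929914e-05,  3.13890338e-01]), 'force': array([-0.26636034,  0.13222258,  0.1484533 ]), 'torque': array([-0.01594791,  0.00267284, -0.09357959]), 'gripper_force': 0.0, 'width': 85.48418593983926}
scene {'fx': 610.5296547911082, 'fy': 610.5296547911082, 'cx': 319.51662302191284, 'cy': 239.0894386239188, 'extrinsics': [[-0.9958, 0.0853, -0.0324, 525.2239], [-0.0901, -0.8642, 0.495, 927.6157], [0.0142, 0.4958, 0.8683, 1790.6625], [0.0, 0.0, 0.0, 1.0]]}
top {'fx': 483.0775014670386, 'fy': 483.0775014670386, 'cx': 315.3226030453102, 'cy': 240.50358408047546, 'extrinsics': [[0.0034, 0.9889, -0.1487, 379.6041], [-1.0, 0.0041, 0.0038, 8.6426], [0.0044, 0.1487, 0.9889, 1442.6372], [0.0, 0.0, 0.0, 1.0]]}
```

View pics/scene0.png

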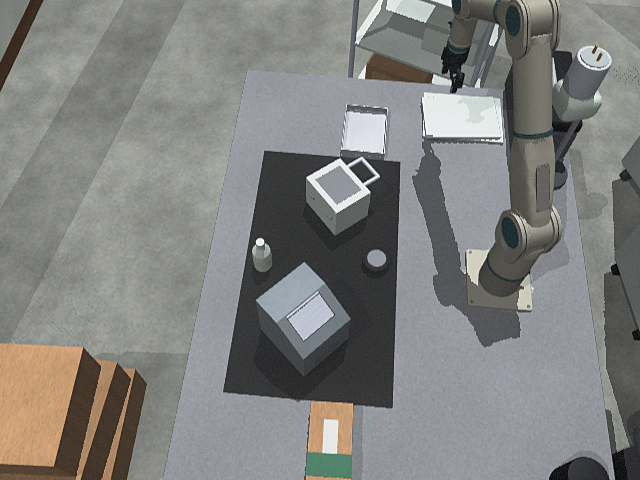

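View pics/top0.png

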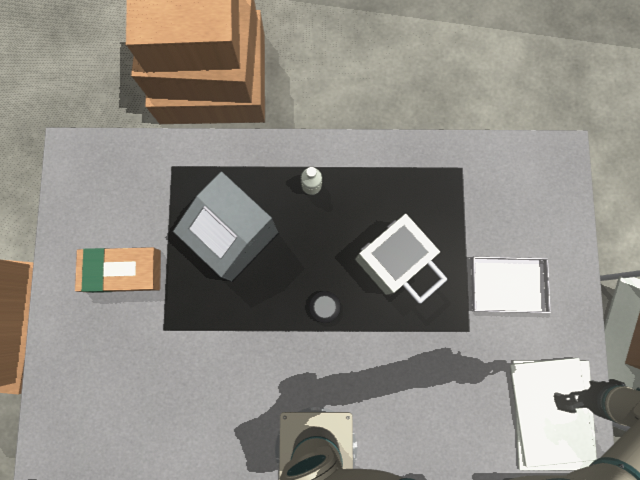

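The scene picture shows the case at about (340,190) and the bin at (305,315). In the top picture the case lid is at (400,250) with the bar at (428,283), and the bin is at (225,228). Next I enlarge both.

```bash
python3 - <<'E'
import cv2,numpy as np
a=cv2.imread("pics/top0.png"); s=cv2.imread("pics/scene0.png")
f=lambda im,x,y:cv2.resize(im[y:y+75*1,x:x+100],(400,300),interpolation=cv2.INTER_CUBIC)
def g(im,x,y,w,h): return cv2.resize(im[y:y+h,x:x+w],(400,300),interpolation=cv2.INTER_CUBIC)
cv2.imwrite("pics/c1.png",np.vstack([np.hstack([g(a,340,210,120,90),g(a,150,165,160,120)]),np.hstack([g(s,290,150,120,90),g(s,230,258,160,120)])]))
E
```

```text
(no output)
```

View pics/c1.png

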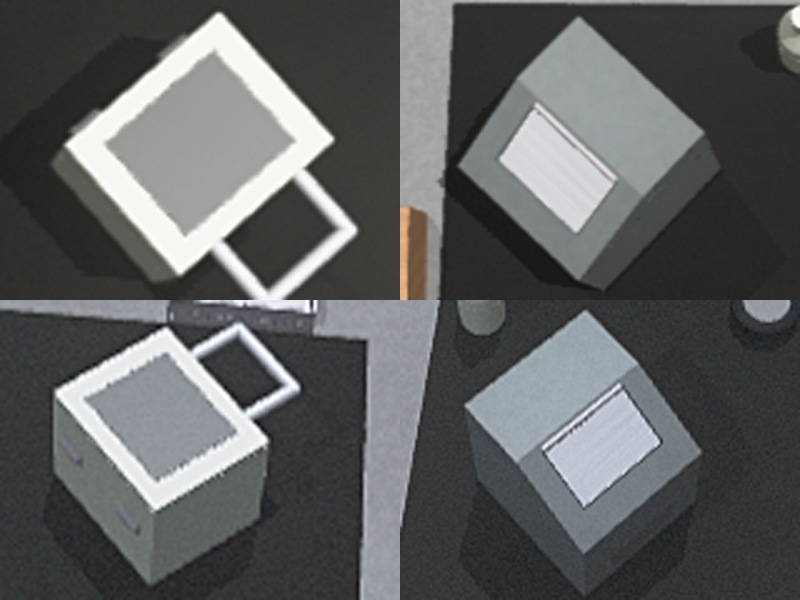

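In the enlarged crops, the lid's white top has corners in the top view at crop (219,12), (334,138), (182,277) and (66,146), and the bar's outer end is at (357,230). The bin edges and flap are clearly seen in both views. I'll fit both poses from these corners.

```bash
cat > fit.py <<'E'
import numpy as np
from cell import ctrl
from scipy.optimize import least_squares
C={n:{k:v for k,v in ctrl.get_image(n).items()} for n in("scene","top")}
def proj(n,P):
    d=C[n];E=np.array(d["extrinsics"]);p=(np.asarray(P)-E[:3,3])@E[:3,:3]
    return np.c_[d["cx"]+d["fx"]*p[:,0]/-p[:,2], d["cy"]-d["fy"]*p[:,1]/-p[:,2]]
def pix(a,x,y,s,du=0,dv=0): a=np.array(a,float)-[du,dv]; return (a+.5)*s-.5+[x,y]
def W(p,L): c,s=np.cos(p[2]),np.sin(p[2]); L=np.asarray(L,float); return np.c_[p[0]+c*L[:,0]-s*L[:,1],p[1]+s*L[:,0]+c*L[:,1],L[:,2]]
E
python3 - <<'E'
from fit import *
lid=[[70,85,145],[70,-85,145],[-70,-85,145],[-70,85,145]]
bar=[[-139,-45,135],[-139,45,135]]
Lt=lid+bar[:1]; Ut=pix([[66,146],[219,12],[334,138],[182,277],[357,230]],340,210,.3)
Ls=lid+bar; Us=pix([[153,210],[56,92],[165,28],[267,140],[240,22],[300,87]],290,150,.3)
f=lambda p:np.r_[(proj("top",W(p,Lt))-Ut).ravel(),(proj("scene",W(p,Ls))-Us).ravel()]
r=least_squares(f,[550,-170,.8],loss="soft_l1");print("case",r.x.round(3),f(r.x).round(1).tolist())
B=[[100,90,233],[100,-90,233],[10,90,233],[10,-90,233],[-100,90,170],[-100,-90,170]]
Ut=pix([[578,16],[705,132],[518,80],[640,195],[459,166],[580,280]],150,165,.4,400,0)
Us=pix([[465,406],[585,310],[518,460],[636,365],[583,553],[700,453]],230,258,.4,400,300)
f=lambda p:np.r_[(proj("top",W(p,B))-Ut).ravel(),(proj("scene",W(p,B))-Us).ravel()]
b=least_squares(f,[600,200,-.8],loss="soft_l1").x;print("bin",b.round(3),f(b).round(1).tolist())
Mt=pix([[537,102],[617,180],[579,234],[498,160]],150,165,.4,400,0); Ms=pix([[545,447],[623,384],[662,444],[583,507]],230,258,.4,400,300)
def M(q):
    L=[]
    for ds,y in((41,60),(41,-60),(-41,-60),(-41,60)):
        s=q[0]+ds; L.append([-100+s*np.cos(np.pi/6),y,170+s/2])
    return L
g=lambda q:np.r_[(proj("top",W(b,M(q)))-Mt).ravel(),(proj("scene",W(b,M(q)))-Ms).ravel()]
q=least_squares(g,[63]).x;print("mouth s",q,g(q).round(1).tolist(),W(b,[np.mean(M(q),0)]))
E
```

```text
case [ 544.672 -224.317    0.726] [-0.6, -0.3, -0.6, -0.8, 0.1, -0.6, -0.3, -0.6, -0.9, 1.0, 1.3, -0.5, -0.8, -0.5, 0.3, -1.2, 1.3, -0.8, 1.0, 0.5, -0.2, -1.4]
bin [608.316 250.989  -0.744] [-0.3, -0.3, -0.6, -0.2, -0.9, -1.1, 0.8, 0.2, -0.8, -0.3, -1.0, -0.1, -0.2, -0.6, 0.4, -0.5, -0.4, 0.4, 1.1, -1.4, 0.5, -0.3, 1.1, -1.0]
mouth s [79.61101393] [-1.5, -0.3, 0.1, -0.0, -1.2, 0.5, -1.4, -0.7, -1.5, 0.5, -0.3, -0.8, 0.8, -1.7, 0.6, 0.1] [[585.46927994 272.02274252 209.80550696]]
```

```bash
cat > plan.py <<'E'
import numpy as np
from cell import ctrl
from scipy.spatial.transform import Rotation as Ro
CASE=np.array([544.7,-224.3]);CY=.726
BIN=np.array([608.3,251.0]);BY=-.744;MOUTH=np.array([585.5,272.0,209.8])
def case(x,y,z): c,s=np.cos(CY),np.sin(CY); return np.array([CASE[0]+c*x-s*y,CASE[1]+s*x+c*y,z])
down=lambda yaw:Ro.from_euler("xyz",[np.pi,0,yaw])
def tilt(yaw,lean_yaw,a=np.pi/6): # tool z = -(lean dir), leaning back towards -x of the frame at lean_yaw
    ax=[-np.sin(lean_yaw),np.cos(lean_yaw),0]
    return Ro.from_rotvec(-a*np.array(ax))*down(yaw)
def rel(pos,R,ref=None):
    s=ctrl.read_state()
    p0,R0=(s["eef_pos"],Ro.from_euler("xyz",s["tool_rot"])) if ref is None else ref
    return np.r_[R0.inv().apply(pos-p0)/10,(R0.inv()*R).as_rotvec()].round(3).tolist()
def bar(th):
    a=np.radians(180)-np.arctan2(50,202)-th; return case(70+208.1*np.cos(a),0,85+208.1*np.sin(a))
E
python3 - <<'E'
from plan import *
b=bar(0);print(b)
print(rel(b+[0,0,54+75],down(2.297)))
E
```

```text
[ 445.98285141 -311.93512948  135.00092947]
[32.788, -21.531, 3.959, -0.001, -0.001, -1.983]
```

Emit:
{"api": "send_rows", "payload": {
  "rows": [
    [[32.8,-21.5,4.0,0,0,-1.98],[32.8,-21.5,4.0,0,0,-1.98],[32.8,-21.5,4.0,0,0,-1.98],[32.8,-21.5,4.0,0,0,-1.98],[32.8,-21.5,4.0,0,0,-1.98],[32.8,-21.5,4.0,0,0,-1.98],[32.8,-21.5,4.0,0,0,-1.98],[32.8,-21.5,4.0,0,0,-1.98],[32.8,-21.5,4.0,0,0,-1.98],[32.8,-21.5,4.0,0,0,-1.98]]
  ],
  "grip": 105
}}

```text
clock: 1.2
eef_pos: [447.5, -310.5, 263.8]
tool_rot: [3.141, -0.0, 1.824]
force: [-0.7, -0.5, -0.0]
width: 49.8
gripper_force: 0.0
```

```bash
python3 - <<'E'
from plan import *
print(ctrl.read_state()["qpos"].round(2))
print(rel(bar(0)+[0,0,54+75],down(2.297)))
E
```

```text
[ 0.81  0.55 -0.38  1.85  0.28  0.79  0.54]
[-0.096, -0.186, -0.02, 0.0, -0.0, -0.473]
```

Emit:
{"api": "send_rows", "payload": {
  "rows": [
    [[-0.1,-0.2,0,0,0,-0.47],[-0.1,-0.2,0,0,0,-0.47],[-0.1,-0.2,0,0,0,-0.47],[-0.1,-0.2,0,0,0,-0.47],[-0.1,-0.2,0,0,0,-0.47]]
  ]
}}

```text
clock: 1.7
eef_pos: [444.4, -314.1, 263.8]
tool_rot: [3.141, -0.0, 2.281]
force: [0.5, -0.3, -0.6]
width: 50.6
gripper_force: 0.0
```

```bash
python3 - <<'E'
from plan import *
import cv2
print(rel(bar(0)+[0,0,54],down(2.297)))
s=ctrl.read_state(); d=ctrl.get_image("wrist"); print({k:np.round(v,3).tolist() for k,v in d.items() if k!="pixels"})
R=Ro.from_euler("xyz",s["tool_rot"]).as_matrix(); M=np.array(d["mount"])
im=d["pixels"][:,:,::-1].copy()
def wp(P):
    t=R.T@(P-s["eef_pos"]); c=M[:3,:3].T@(t-M[:3,3]); x,y,z=c[0],-c[1],-c[2]
    h=np.hypot(x,y); r=np.arctan2(h,z); return d["cx"]+d["fx"]*r*x/h, d["cy"]+d["fy"]*r*y/h
for L in [(-132,-45,135),(-132,45,135),(-132,0,135),(-70,-85,145),(-70,85,145)]:
    p=wp(case(*L)); print(L,np.round(p,1)); cv2.circle(im,(int(p[0]),int(p[1])),3,(0,0,255),1)
cv2.imwrite("pics/w1.png",im)
E
```

```text
[0.061, 0.261, 7.478, 0.0, -0.0, -0.016]
{'fx': 371.648, 'fy': 371.648, 'cx': 322.25, 'cy': 239.561, 'mount': [[-0.002, 0.965, 0.263, 65.59], [1.0, 0.001, 0.001, -0.314], [0.001, 0.263, -0.965, -69.894], [0.0, 0.0, 0.0, 1.0]]}
(-132, -45, 135) [328.7 328.6]
(-132, 45, 135) [326.6 178. ]
(-132, 0, 135) [327.8 258.2]
(-70, -85, 145) [425.5 385.3]
(-70, 85, 145) [445.2 104.4]
```

View pics/w1.png

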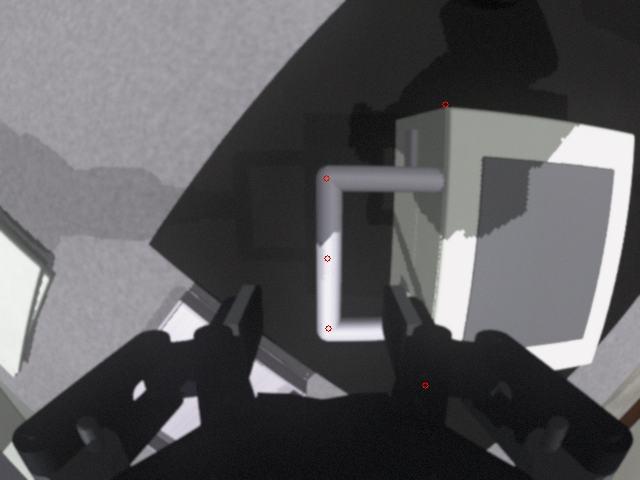

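The wrist view shows the bar exactly where the fit predicted, centred at about (328,255), and one finger will go into the gap. I'll descend and grip.

Emit:
{"api": "send_rows", "payload": {
  "rows": [
    [[0,0.3,2.5,0,0,-0.02],[0,0.3,5.0,0,0,-0.02],[0,0.3,7.0,0,0,-0.02],[0,0.3,7.5,0,0,-0.02],[0,0.3,7.5,0,0,-0.02]]
  ]
}}

```text
clock: 2.25
eef_pos: [446.7, -311.8, 188.5]
tool_rot: [-3.141, -0.001, 2.303]
force: [-0.4, 0.1, -0.2]
width: 49.9
gripper_force: 0.0
```

Emit:
{"api": "send_rows", "payload": {
  "rows": [
    [[0,0,0,0,0,0],[0,0,0,0,0,0],[0,0,0,0,0,0],[0,0,0,0,0,0],[0,0,0,0,0,0],[0,0,0,0,0,0]]
  ],
  "grip": 255
}}

```text
clock: 2.85
eef_pos: [447.5, -312.3, 190.1]
tool_rot: [3.141, 0.002, 2.303]
force: [-0.9, -0.1, 6.5]
width: 12.0
gripper_force: 58.4
```

```bash
python3 - <<'E'
from plan import *
s=ctrl.read_state();ref=(s["eef_pos"],Ro.from_euler("xyz",s["tool_rot"]))
b0=bar(0)
for i in range(1,21):
    th=.09*i; print(i,round(th,2),rel(s["eef_pos"]+bar(th)-b0,ref[1],ref))
print(s["force"])
E
```

```text
1 0.09 [-0.007, 0.532, -1.795, 0.0, 0.0, 0.0]
2 0.18 [-0.015, 1.224, -3.535, 0.0, 0.0, 0.0]
3 0.27 [-0.023, 2.069, -5.205, 0.0, 0.0, 0.0]
4 0.36 [-0.033, 3.061, -6.793, 0.0, 0.0, 0.0]
5 0.45 [-0.042, 4.191, -8.286, 0.0, 0.0, 0.0]
6 0.54 [-0.053, 5.452, -9.67, 0.0, 0.0, 0.0]
7 0.63 [-0.064, 6.831, -10.936, 0.0, 0.0, 0.0]
8 0.72 [-0.076, 8.319, -12.073, 0.0, 0.0, 0.0]
9 0.81 [-0.087, 9.903, -13.071, 0.0, 0.0, 0.0]
10 0.9 [-0.099, 11.57, -13.923, 0.0, 0.0, 0.0]
11 0.99 [-0.111, 13.307, -14.622, 0.0, 0.0, 0.0]
12 1.08 [-0.123, 15.099, -15.162, 0.0, 0.0, 0.0]
13 1.17 [-0.136, 16.933, -15.538, 0.0, 0.0, 0.0]
14 1.26 [-0.147, 18.794, -15.748, 0.0, 0.0, 0.0]
15 1.35 [-0.159, 20.666, -15.79, 0.0, 0.0, 0.0]
16 1.44 [-0.17, 22.534, -15.664, 0.0, 0.0, 0.0]
17 1.53 [-0.181, 24.383, -15.37, 0.0, 0.0, 0.0]
18 1.62 [-0.191, 26.198, -14.912, 0.0, 0.0, 0.0]
19 1.71 [-0.201, 27.964, -14.291, 0.0, 0.0, 0.0]
20 1.8 [-0.21, 29.668, -13.515, 0.0, 0.0, 0.0]
[-0.92376372 -0.05995117  6.54185553]
```

Emit:
{"api": "send_rows", "payload": {
  "rows": [
    [[0,0.53,-1.8,0,0,0],[0,1.22,-3.54,0,0,0],[0,2.07,-5.2,0,0,0],[0,3.06,-6.8,0,0,0],[0,4.19,-8.3,0,0,0],[-0.05,5.45,-9.67,0,0,0],[-0.06,6.83,-10.94,0,0,0],[-0.08,8.32,-12.07,0,0,0],[-0.09,9.9,-13.07,0,0,0],[-0.1,11.57,-13.92,0,0,0]]
  ]
}}

```text
clock: 3.85
eef_pos: [531.7, -239.4, 330.3]
tool_rot: [-3.134, 0.004, 2.299]
force: [-4.4, -7.3, 10.1]
width: 12.1
gripper_force: 61.1
```

```bash
python3 - <<'E'
from plan import *
s=ctrl.read_state();ref=(s["eef_pos"],Ro.from_euler("xyz",s["tool_rot"]))
print(s["force"],s["torque"],s["qpos"].round(2))
for i in range(11,21): print(i,rel(np.array([447.,-312,189.5])+bar(.09*i)-bar(0),down(2.303),ref))
E
```

```text
[-4.43095603 -7.28677025 10.0505539 ] [-1.82688786  1.53564878 -0.19053522] [ 0.71  0.55 -0.54  1.67  0.33  1.02  0.79]
11 [0.186, 2.145, -0.566, -0.007, 0.003, -0.004]
12 [0.18, 3.933, -1.12, -0.007, 0.003, -0.004]
13 [0.174, 5.764, -1.511, -0.007, 0.003, -0.004]
14 [0.169, 7.623, -1.736, -0.007, 0.003, -0.004]
15 [0.164, 9.494, -1.793, -0.007, 0.003, -0.004]
16 [0.159, 11.363, -1.682, -0.007, 0.003, -0.004]
17 [0.156, 13.214, -1.403, -0.007, 0.003, -0.004]
18 [0.153, 15.033, -0.958, -0.007, 0.003, -0.004]
19 [0.15, 16.805, -0.352, -0.007, 0.003, -0.004]
20 [0.149, 18.514, 0.41, -0.007, 0.003, -0.004]
```

Emit:
{"api": "send_rows", "payload": {
  "rows": [
    [[0,1.74,-0.7,0,0,0],[0,3.53,-1.24,0,0,0],[0,5.36,-1.62,0,0,0],[0,7.22,-1.83,0,0,0],[0,9.1,-1.87,0,0,0],[0,10.96,-1.74,0,0,0],[0,12.81,-1.45,0,0,0],[0,14.63,-0.99,0,0,0],[0,16.39,-0.37,0,0,0],[0,18.1,0.41,0,0,0]]
  ]
}}

```text
clock: 4.85
eef_pos: [670.2, -117.5, 325.4]
tool_rot: [3.141, 0.008, 2.3]
force: [4.8, -5.6, 2.7]
width: 12.1
gripper_force: 66.0
```

```bash
python3 - <<'E'
from plan import *
s=ctrl.read_state();print(s["force"],s["torque"],bar(1.8)+[0,0,54],s["qpos"].round(2))
E
```

```text
[ 4.78408982 -5.62929808  2.6895243 ] [-1.40789077 -0.61950335 -0.17182088] [ 667.7855373  -115.03208502  324.36056237] [ 0.41  0.7  -0.51  1.39  0.36  1.14  0.58]
```

Lid is at about 1.8 rad. I'll open, wait, then lift straight up and away.

Emit:
{"api": "send_rows", "payload": {
  "rows": [
    [[0,0,0,0,0,0],[0,0,0,0,0,0],[0,0,0,0,0,0],[0,0,0,0,0,0],[0,0,0,0,0,0]]
  ],
  "grip": 60
}}

```text
clock: 5.35
eef_pos: [667.8, -114.5, 324.4]
tool_rot: [3.141, 0.0, 2.303]
force: [0.8, 0.5, 0.5]
width: 65.5
gripper_force: 0.4
```

Emit:
{"api": "send_rows", "payload": {
  "rows": [
    [[0,0,-2,0,0,0],[0,0,-5,0,0,0],[0,0,-9,0,0,0],[0,0,-11,0,0,0],[0,0,-11,0,0,0],[0,-5,-11,0,0,0],[0,-10,-11,0,0,0],[0,-15,-11,0,0,0],[0,-20,-11,0,0,0]]
  ],
  "grip": 0
}}

```text
clock: 6.25
eef_pos: [517.0, -249.3, 432.9]
tool_rot: [-3.14, -0.002, 2.304]
force: [0.7, -1.2, 0.2]
width: 85.6
gripper_force: 0.0
```

```bash
python3 - <<'E'
from plan import *
import cv2
a=np.radians(30); u=np.array([-np.sin(a),0,np.cos(a)])
d=ctrl.get_image("top"); E=np.array(d["extrinsics"])
def pr(P): c=E[:3,:3].T@(P-E[:3,3]); return d["cx"]-d["fx"]*c[0]/c[2], d["cy"]+d["fy"]*c[1]/c[2]
im=cv2.resize(d["pixels"][180:330,320:520,::-1],(800,600),interpolation=cv2.INTER_CUBIC)
cv2.imwrite("pics/t2.png",im)
E
```

```text
(no output)
```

View pics/t2.png

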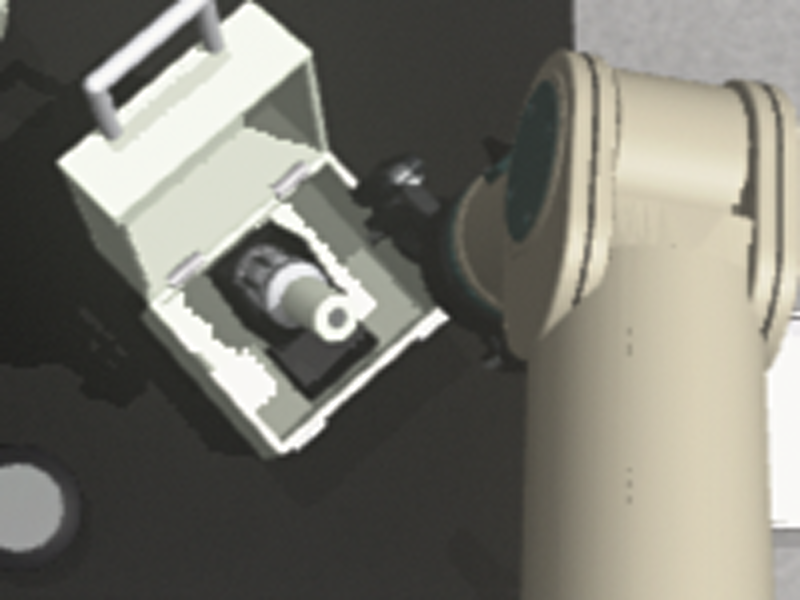

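The lid stands open. The neck end is at crop (336,318), which is image (403.6,259.1). I'll check it from the scene camera too.

```bash
python3 - <<'E'
from plan import *
import cv2
d=ctrl.get_image("scene"); x0,y0=290,130
cv2.imwrite("pics/s2.png",cv2.resize(d["pixels"][y0:y0+105,x0:x0+140,::-1],(800,600),interpolation=cv2.INTER_CUBIC))
d=ctrl.get_image("top");E=np.array(d["extrinsics"])
r=E[:3,:3]@np.array([(403.6-d["cx"])/d["fx"],-(259.1-d["cy"])/d["fy"],-1])
for z in (128,120):
    P=E[:3,3]+r*(z-E[2,3])/r[2]; q=P[:2]-CASE;c,s=np.cos(CY),np.sin(CY);print(P.round(1),"case",(c*q[0]+s*q[1]).round(1),(-s*q[0]+c*q[1]).round(1))
E
```

```text
[ 526.8 -238.3  128. ] case -22.7 1.4
[ 527.7 -239.8  120. ] case -23.0 -0.3
```

View pics/s2.png

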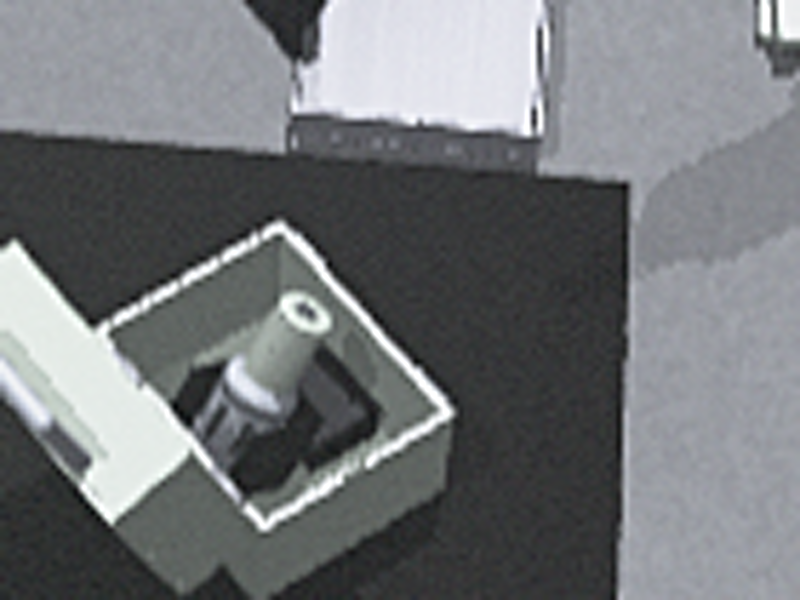

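The neck end is at scene crop (306,313), which is image (343.1,184.4).

```bash
cat >> plan.py <<'E'
A=np.radians(30)
UC=np.array([-np.sin(A)*np.cos(CY),-np.sin(A)*np.sin(CY),np.cos(A)])
UB=np.array([-np.sin(A)*np.cos(BY),-np.sin(A)*np.sin(BY),np.cos(A)])
RC=tilt(.726,CY); RB=tilt(BY+np.pi,BY)
E
python3 - <<'E'
from plan import *
from scipy.optimize import least_squares
from fit import proj
f=lambda P:np.r_[proj("top",[P])[0]-[403.6,259.1],proj("scene",[P])[0]-[343.1,184.4]]
r=least_squares(f,[527,-239,125]);P=r.x;q=P[:2]-CASE;c,s=np.cos(CY),np.sin(CY)
print(P.round(1),r.fun.round(2),c*q[0]+s*q[1],-s*q[0]+c*q[1])
print(RC.as_matrix()[:,2],-UC,RC.as_matrix()[:,1], RB.as_matrix()[:,2],-UB)
N=case(-22.9,.3,126)
print(N,N+29.5*UC)
print("pre",rel(N+(29.5+90)*UC,RC),"rotsplit")
E
```

```text
[ 527.9 -239.6  121.5] [ 0.03 -0.15  0.17  0.06] -22.744584938221124 -0.31469993638421734
[ 0.37391796  0.33194181 -0.8660254 ] [ 0.37391796  0.33194181 -0.8660254 ] [ 6.63883610e-01 -7.47835912e-01  1.11022302e-16] [ 0.36788275 -0.33861819 -0.8660254 ] [ 0.36788275 -0.33861819 -0.8660254 ]
[ 527.37539252 -239.2785839   126.        ] [ 516.34481282 -249.07086716  151.54774941]
pre [0.109, -4.8, 20.412, -0.412, 0.408, 1.538] rotsplit
```

```bash
python3 - <<'E'
from plan import *
N=case(-22.9,0,121.)
print("pre",rel(N+(29.5+90)*UC,RC))
E
```

```text
pre [0.078, -4.8, 20.912, -0.412, 0.408, 1.538]
```

Emit:
{"api": "send_rows", "payload": {
  "rows": [
    [[0,-2,5,-0.05,0.05,0.15],[0,-4.8,10,-0.1,0.1,0.3],[0,-4.8,14,-0.15,0.15,0.45],[0,-4.8,14,-0.2,0.2,0.6],[0,-4.8,14,-0.25,0.25,0.75],[0,-4.8,14,-0.3,0.3,0.9],[0,-4.8,14,-0.35,0.35,1.05],[0,-4.8,14,-0.41,0.41,1.2],[0,-4.8,14,-0.41,0.41,1.35],[0,-4.8,14,-0.41,0.41,1.54]]
  ],
  "grip": 0
}}

```text
clock: 7.5
eef_pos: [484.6, -279.4, 293.1]
tool_rot: [3.1, -0.522, 0.896]
force: [-0.4, 1.1, -1.2]
width: 85.5
gripper_force: 0.0
```

```bash
python3 - <<'E'
from plan import *
N=case(-22.9,0,121.);print(ctrl.read_state()["qpos"].round(2))
print("pre",rel(N+(29.5+90)*UC,RC))
E
```

```text
[ 1.02  0.57 -0.45  1.86 -0.42  0.74  0.27]
pre [-3.496, -0.386, 5.894, -0.043, -0.001, 0.147]
```

Emit:
{"api": "send_rows", "payload": {
  "rows": [
    [[-2,-0.4,2,-0.04,0,0.1],[-3.5,-0.4,4,-0.04,0,0.15],[-3.5,-0.4,5.9,-0.04,0,0.15],[-3.5,-0.4,5.9,-0.04,0,0.15],[-3.5,-0.4,5.9,-0.04,0,0.15]]
  ]
}}

```text
clock: 8.0
eef_pos: [483.2, -278.7, 225.4]
tool_rot: [-3.14, -0.524, 0.732]
force: [-0.0, -0.6, -0.2]
width: 85.5
gripper_force: 0.0
```

```bash
python3 - <<'E'
from plan import *
import cv2
N=case(-22.9,0,121.)
print("grasp",rel(N+29.5*UC,RC))
s=ctrl.read_state(); d=ctrl.get_image("wrist")
R=Ro.from_euler("xyz",s["tool_rot"]).as_matrix(); M=np.array(d["mount"])
im=d["pixels"][:,:,::-1].copy()
def wp(P):
    t=R.T@(P-s["eef_pos"]); c=M[:3,:3].T@(t-M[:3,3]); x,y,z=c[0],-c[1],-c[2]
    h=np.hypot(x,y); r=np.arctan2(h,z); return d["cx"]+d["fx"]*r*x/h, d["cy"]+d["fy"]*r*y/h
for P in [N,N-24.5*UC,N-50*UC,case(-70,85,85),case(-70,-85,85)]:
    p=wp(P); print(np.round(p,1)); cv2.circle(im,(int(p[0]),int(p[1])),3,(0,0,255),1)
cv2.imwrite("pics/w2.png",im)
E
```

```text
grasp [-0.093, 0.055, 9.052, -0.005, -0.0, 0.005]
[321.8 266.6]
[322.  253.1]
[322.2 241.8]
[190.6 345.9]
[453.  347.3]
```

View pics/w2.png

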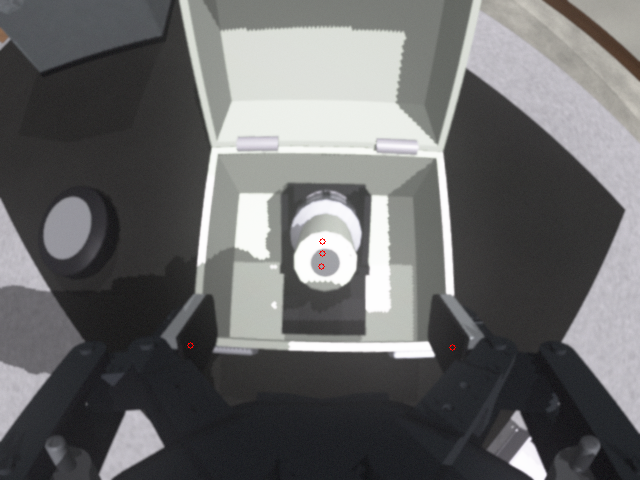

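The wrist view shows the neck end at about (326,261), against (322,267) predicted, so I correct by about 2 mm in tool x and y. Nothing blocks the finger paths.

Emit:
{"api": "send_rows", "payload": {
  "rows": [
    [[0.1,0.25,2,0,0,0],[0.1,0.25,4,0,0,0],[0.1,0.25,6,0,0,0],[0.1,0.25,7.5,0,0,0],[0.1,0.25,8.5,0,0,0],[0.1,0.25,9,0,0,0],[0.1,0.25,9,0,0,0]]
  ]
}}

```text
clock: 8.75
eef_pos: [518.0, -251.4, 148.0]
tool_rot: [-3.141, -0.523, 0.729]
force: [-0.3, -0.3, -0.1]
width: 85.3
gripper_force: 0.0
```

Emit:
{"api": "send_rows", "payload": {
  "rows": [
    [[0,0,0,0,0,0],[0,0,0,0,0,0],[0,0,0,0,0,0],[0,0,0,0,0,0],[0,0,0,0,0,0],[0,0,0,0,0,0],[0,0,0,0,0,0]]
  ],
  "grip": 255
}}

```text
clock: 9.45
eef_pos: [517.7, -251.8, 148.3]
tool_rot: [-3.141, -0.523, 0.729]
force: [-3.3, 0.3, 5.6]
width: 32.7
gripper_force: 59.0
```

Gripped. I'll draw it out along the axis, slowly at first.

Emit:
{"api": "send_rows", "payload": {
  "rows": [
    [[0,0,-1,0,0,0],[0,0,-2.5,0,0,0],[0,0,-4.5,0,0,0],[0,0,-7,0,0,0],[0,0,-9.5,0,0,0],[0,0,-12,0,0,0],[0,0,-14,0,0,0],[0,0,-15,0,0,0],[0,0,-15,0,0,0]]
  ]
}}

```text
clock: 10.35
eef_pos: [461.8, -302.4, 278.7]
tool_rot: [3.14, -0.522, 0.729]
force: [-0.6, 0.4, -3.0]
width: 32.8
gripper_force: 59.7
```

```bash
python3 - <<'E'
from plan import *
s=ctrl.read_state();print(s["force"],s["qpos"].round(2))
R0=Ro.from_euler("xyz",s["tool_rot"]).as_matrix()
print("up 80 in tool:",R0.T@[0,0,8])
# TCP from head centre: +33+54 along axis
H=MOUTH+115*UB
print("pre",rel(H+87*UB,RB),H+87*UB, "via rot about world z", (R0.T@[0,0,1]).round(3))
E
```

```text
[-0.62111404  0.37517007 -2.99262496] [ 1.06  0.57 -0.42  1.9  -0.47  0.69  0.23]
up 80 in tool: [ 3.98907213  0.01002646 -6.93449371]
pre [45.601, -44.673, 13.936, -0.0, -0.782, -1.731] [511.18768384 340.40087475 384.73713156] via rot about world z [ 0.499  0.001 -0.867]
```

Emit:
{"api": "send_rows", "payload": {
  "rows": [
    [[2,0,-3.5,0,0,0],[4,0,-7,0,0,0],[5.5,-1,-9.5,0,-0.05,-0.12],[7.5,-4,-8.5,0,-0.11,-0.25],[10,-7.5,-7.5,0,-0.17,-0.38],[13,-11,-6,0,-0.23,-0.51],[16.5,-15,-4,0,-0.29,-0.64],[20,-19,-2,0,-0.35,-0.77],[24,-23,0.5,0,-0.41,-0.9],[27,-26,3,0,-0.46,-1.02]]
  ]
}}

```text
clock: 11.35
eef_pos: [469.8, 36.9, 389.0]
tool_rot: [2.912, 0.105, 1.705]
force: [1.2, -1.3, -2.5]
width: 33.1
gripper_force: 60.3
```

```bash
python3 - <<'E'
from plan import *
s=ctrl.read_state();print(s["force"],s["qpos"].round(2))
H=MOUTH+115*UB
print("pre",rel(H+87*UB,RB))
E
```

```text
[ 1.1545372  -1.27974393 -2.49637126] [ 0.24  0.21 -0.54  2.02  0.36  0.76 -0.37]
pre [29.408, 8.547, -0.739, 0.002, -0.323, -0.704]
```

Emit:
{"api": "send_rows", "payload": {
  "rows": [
    [[4,1,0,0,-0.05,-0.12],[8,2,0,0,-0.11,-0.24],[12,3,0,0,-0.16,-0.36],[16,4.5,-0.3,0,-0.22,-0.48],[20,6,-0.5,0,-0.27,-0.6],[24,7,-0.7,0,-0.32,-0.7],[28,8,-0.7,0,-0.32,-0.7],[29.4,8.5,-0.7,0,-0.32,-0.7],[29.4,8.5,-0.7,0,-0.32,-0.7]]
  ]
}}

```text
clock: 12.25
eef_pos: [511.5, 341.2, 382.8]
tool_rot: [3.137, 0.515, 2.393]
force: [-0.2, -0.8, -1.7]
width: 32.7
gripper_force: 60.5
```

```bash
python3 - <<'E'
from plan import *
import cv2
H=MOUTH+115*UB
print("pre",rel(H+87*UB,RB)); print("in",rel(MOUTH+87*UB,RB))
s=ctrl.read_state(); d=ctrl.get_image("wrist")
R=Ro.from_euler("xyz",s["tool_rot"]).as_matrix(); M=np.array(d["mount"])
im=d["pixels"][:,:,::-1].copy()
def wp(P):
    t=R.T@(P-s["eef_pos"]); c=M[:3,:3].T@(t-M[:3,3]); x,y,z=c[0],-c[1],-c[2]
    h=np.hypot(x,y); r=np.arctan2(h,z); return d["cx"]+d["fx"]*r*x/h, d["cy"]+d["fy"]*r*y/h
bx=np.array([np.cos(BY),np.sin(BY),0]);by=np.array([-np.sin(BY),np.cos(BY),0]);up=np.cross(by,-UB) 
up=up if up[2]>0 else -up
for a,b in((1,1),(1,-1),(-1,-1),(-1,1),(0,0)):
    p=wp(MOUTH+41*a*up+60*b*by); print(np.round(p,1)); cv2.circle(im,(int(p[0]),int(p[1])),3,(0,0,255),1)
cv2.imwrite("pics/w3.png",im)
E
```

```text
pre [-0.126, -0.079, -0.157, 0.002, -0.009, -0.004]
in [-0.228, -0.1, 11.342, 0.002, -0.009, -0.004]
[397.8 283.6]
[246.4 284.3]
[240.4 180.3]
[402.7 179.4]
[321.8 233.6]
```

View pics/w3.png

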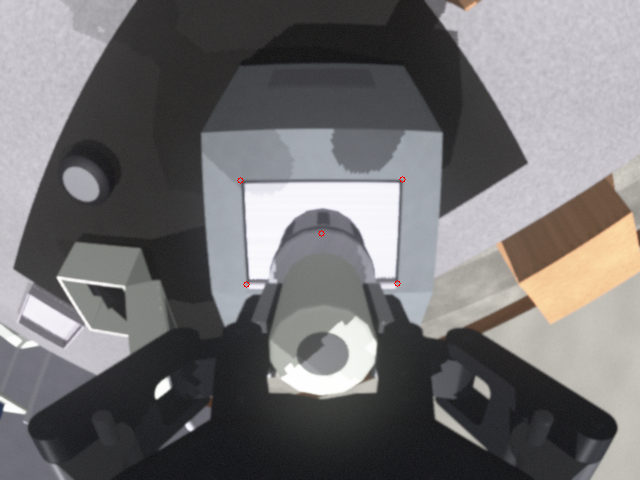

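The mouth corners match the prediction to within 2 px, and the head is lined up. I'll push in along the normal.

Emit:
{"api": "send_rows", "payload": {
  "rows": [
    [[-0.1,-0.1,2,0,-0.01,0],[-0.1,-0.1,4,0,-0.01,0],[-0.1,-0.1,5.5,0,-0.01,0],[-0.1,-0.1,7,0,-0.01,0],[-0.1,-0.1,8.5,0,-0.01,0],[-0.1,-0.1,10,0,-0.01,0],[-0.1,-0.1,11,0,-0.01,0],[-0.1,-0.1,11.8,0,-0.01,0],[-0.1,-0.1,11.8,0,-0.01,0]]
  ]
}}

```text
clock: 13.2
eef_pos: [556.5, 295.4, 282.0]
tool_rot: [3.137, 0.529, 2.386]
force: [-1.6, 1.7, -3.1]
width: 32.9
gripper_force: 60.6
```

```bash
python3 - <<'E'
from plan import *
s=ctrl.read_state();print(s["force"],s["torque"],rel(MOUTH+82*UB,RB))
E
```

```text
[-1.5522009   1.67142423 -3.11753171] [ 0.88499188  1.04123999 -0.05463191] [0.388, 0.24, -0.088, -0.001, 0.005, -0.01]
```

Forces are light and the barrel is inside. I'll release, wait, then back off along the axis.

Emit:
{"api": "send_rows", "payload": {
  "rows": [
    [[0,0,0,0,0,0],[0,0,0,0,0,0],[0,0,0,0,0,0],[0,0,0,0,0,0],[0,0,0,0,0,0],[0,0,0,0,0,0],[0,0,0,0,0,0]]
  ],
  "grip": 0
}}

```text
clock: 13.9
eef_pos: [556.4, 296.3, 283.5]
tool_rot: [3.135, 0.529, 2.386]
force: [0.5, 0.1, -0.0]
width: 85.0
gripper_force: 0.0
```

Emit:
{"api": "send_rows", "payload": {
  "rows": [
    [[0,0,-2,0,0,0],[0,0,-5,0,0,0],[0,0,-9,0,0,0],[0,0,-13,0,0,0],[0,0,-15,0,0,0],[0,0,-15,0,0,0],[0,0,-15,0,0,0],[0,0,-15,0,0,0]]
  ]
}}

```text
clock: 14.7
eef_pos: [500.7, 346.5, 412.1]
tool_rot: [3.137, 0.53, 2.386]
force: [0.6, -0.5, -1.1]
width: 85.3
gripper_force: 0.0
```

```bash
python3 - <<'E'
from cell import ctrl
import cv2,numpy as np
a=ctrl.get_image("wrist")["pixels"]; b=ctrl.get_image("top")["pixels"]
cv2.imwrite("pics/e.png",np.hstack([cv2.resize(a,(400,300)),cv2.resize(b[150:330,150:450][:, :],(400,300))])[:,:,::-1])
print(ctrl.read_state()["force"])
E
```

```text
[ 0.83274912 -0.09691412 -0.19543409]
```

View pics/e.png

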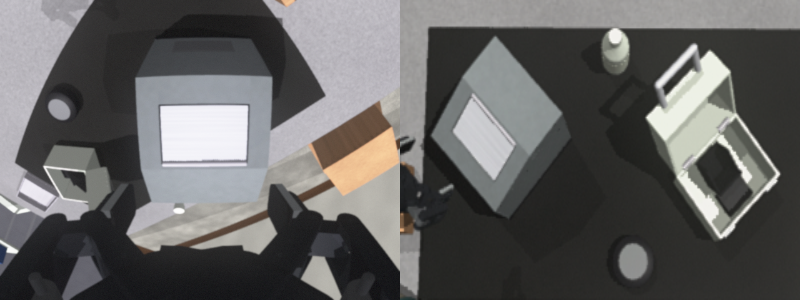

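The flap is shut at wrist view (203,133), the head is gone from view inside the bin, the lid is open and the cradle is empty. I'll let it settle a moment and hand in.

Emit:
{"api": "send_rows", "payload": {
  "rows": [
    [[0,0,0,0,0,0],[0,0,0,0,0,0],[0,0,0,0,0,0],[0,0,0,0,0,0],[0,0,0,0,0,0],[0,0,0,0,0,0],[0,0,0,0,0,0],[0,0,0,0,0,0]]
  ]
}}

```text
clock: 15.6
eef_pos: [500.5, 347.5, 412.9]
tool_rot: [3.135, 0.529, 2.386]
force: [-0.0, -1.0, 0.0]
width: 85.6
gripper_force: 0.0
```

```bash
python3 -c "
from cell import ctrl
print(ctrl.finish_job())"
```

```text
the job is handed in; nothing more can be done
None
```

I handed the job in at about 15.6 s: the last pictures show the lid open, the cradle empty, the flap shut with the head no longer visible outside the bin, and nothing else visibly moved, but the judge returned no verdict.

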